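# Tidy the hall console

### The arm

A 6-joint arm with a two-finger parallel gripper is mounted at the origin on the work surface. World frame = base frame: x ahead of the robot, y to its left, z up, the work surface at z = 0. Lengths are in mm, angles in rad, forces in N, time in s.
With the tool pointing down it reaches from about 350 to 975 mm from the base axis. Payload 7.1 kg.
Tool frame: the origin (TCP) lies on the front face of the gripper's body, between the roots of the fingers; the fingertips stand 80 mm ahead of it and the grasp point (between the pads) lies 61 mm ahead of it (env.tips_ahead is the distance from the TCP to the fingertips, in mm); z points along the fingers, y is the line along which they close (so a half turn about z gives the same grasp; the last joint's range is limited). The gripper opens to 88 mm and grips with 3 to 60 N. Pads are 20 mm wide; open, the fingers measure 115 mm over their backs; the gripper's body (75 mm by 178 mm) begins 61 mm behind the grasp point.
Start: joints at [-0.019, 0.423, 1.63, -0, 1.089, -0.019], TCP at [624.984, 0.026, 302.675] pointing down, gripper open.
Joint ranges: [-3, 3], [-0.9, 2.11], [0.09, 2.58], [-1.31, 4.45], [0.11, 2.69], [-2.54, 2.54]. Speed limits (rad/s): [2.39, 2.39, 3.01, 3.14, 3.14, 3.14].

### API

Orientations are given as a unit quaternion [x, y, z, w].
In Python, from station import env, set_gripper, viewer, workorder gives the robot as it stands. Calls block until the motion is done:
- env.reach(position, orientation): joint-space move of the TCP to a pose.
- env.move_l(position, rot=None, rate=150, f_stop=None): straight line of the TCP; rot=None keeps the orientation; rate is the mean speed in mm/s. With f_stop (N) it stops when the force on the tool has changed by that much, and returns True; else False.
- env.move_joints(angles): joint-space move.
- set_gripper(opening): finger opening in mm; the grip force is fixed at half the most; returns when the fingers have stopped.
- env.hold(seconds).
- env.ik(position, orientation): joint angles nearest the present ones, or None.
- env.read_state(): the state.
- viewer.camera(name): name is "scene" or "side" or "wrist"; returns the picture (480x640x3 uint8, blue, green, red); there is no depth.
- viewer.camera_params(name): a dict with "fx", "fy", "cx", "cy" (pixels), "pose" (4x4, takes a point from camera to world coordinates); the wrist camera has in their place "tool_from_camera" (4x4, takes a point from camera to tool coordinates, whose origin is the TCP and whose axes are the flange's). Camera axes: x right, y up, looking along -z (the intrinsics and any distortion apply to the point x, -y, -z); pixel columns grow to the right and rows downward; lengths in mm; the calibration is good to about 2 mm. A picture is of the moment at which its call begins: read the wrist's pose just before it. camera_params takes no time and is no camera call.
A pose or a line that the arm cannot do raises env.IKError and nothing moves.
- workorder.sign_off(): hands the job in; it is judged then, once.
The state is a dict: "time_s": time; "qpos": joint angles; "dq": joint speeds; "tau": joint torques, N m; "tool_pos": TCP position; "orientation": TCP orientation; "force": force on the tool from outside, world axes, zero at the start; "wrist_torque": the same for the moment, N m; "width": finger opening in mm; "grip_force": force on a finger pad.
Only numpy, scipy, OpenCV 4.12 (cv2) and the standard library are available. Lean on these libraries where they do the work, as an engineer would, in place of code of your own. Each camera call takes 0.05 s, during which the arm holds its last target. There are 200 camera calls.

### The job

Tidy the console: lay the bigger sunglasses case flat on the wooden tray, centred and lined up lengthwise with it, and lay the smaller case the same way, centred on top of the bigger one. Put the keyring inside the bowl, not hanging over its rim, and stand the glass dome upright on the console top, halfway along the straight line between the middle of the bowl and the middle of the tray. Leave the bowl, plant, candle and book where they are, never tip the dome, and let go of everything.

Things in the scene. Friction and masses are not known exactly. Their poses are not given: they have to be found in the camera images.
- big_case: The bigger hard sunglasses case, a closed black plastic clamshell with a thin steel-grey seam round it and a small clasp: rounded box, 64 (own x) x 160 (own y, its length) x 40 high (z). Flat top and underside (edges rounded 7 mm). Loose, about 0.14 kg. Origin: centre of its underside. Lies flat on the console at the start. Which way round it ends does not matter.
- small_case: The smaller hard sunglasses case, same look: rounded box, 50 (own x) x 120 (own y, its length) x 30 high (z). Flat top and underside. Loose, about 0.08 kg. Origin: centre of its underside. Lies flat on the console at the start. Which way round it ends does not matter.
- keyring: Rigid keyring lying flat, 90 long, 60 wide, 0.07 kg: upright round wooden fob (24 diameter, 30 high, axis at own x = -32 mm, y = 0), steel ring (32 diameter, 5 high, centre x = -6), three keys 4 thick fanned out to x = +46 (y = +-30 at the tips). Origin: underside level, mid length; z up. Grip the fob, fingers closing along own y.
- dome: Small glass dome with a white shell inside, on a round wooden base, all one piece, about 0.28 kg: base 72 diameter x 12, glass 62 diameter up to 50 mm and rounding in to 81 mm height, and on top an upright brass knob, 24 diameter from 88 to 114 mm height, to lift it by. Origin: centre of the underside; z up; round about z.
- tray: Flat wooden tray, a plain board fixed to the console top: 90 (own x) x 170 (own y, its length) x 12 thick, no lip. Origin: centre of its underside, on the console top; own z up. The bowl stands on the line through its own y axis, 270 mm away between centres, on either side.
- bowl: Blush-pink ceramic bowl, round, rim 150 outer diameter, 45 high, wall 5; its flat inner floor is 100 diameter and 5 above the console top, inner diameter at the rim 140. Loose, 0.7 kg, stays where it is. Origin: centre of the underside; z up.
- plant: Bystander: succulent in a terracotta pot, 76 diameter, about 105 high overall. Loose. Origin: centre of the underside.
- candle: Bystander: candle in an amber glass jar with a wooden lid, 74 diameter, 82 high. Loose. Origin: centre of the underside.
- book: Bystander: closed grey cloth-bound book lying flat, 105 (own x) x 150 (own y) x 22 high. Loose. Origin: centre of the underside.
Things that resemble listed ones, but are neither listed nor needed, are in the scene too. Leave any green look-alike of the small_case alone.

How it is judged:
By the outcome, as a careful person would: the job done as asked, in the order asked, and still so for the second after the job is handed in, with the robot touching nothing.
It also fails if it takes over 128 s, if anything falls off the work surface, if the arm or the gripper's body presses on something with over 40 N, if the wrist force passes 120 N, or if a joint passes its speed limit or range.

## Working session

There is one attempt and no reset: what is moved stays moved. The work goes in short steps, each a Python script; the robot and the scene stay as the last script left them, time stands still between calls to the robot, and variables do not carry over. Pictures are saved under pics/ and viewed, at most 14 in all, crops included, and the job is handed in when it is done.

```bash
ls; mkdir -p pics
python3 - <<'E'
from station import env, viewer
import cv2
for n in("scene","side","wrist"):
    cv2.imwrite(f"pics/{n}0.png",viewer.camera(n)); print(n,viewer.camera_params(n))
s=env.read_state();print(s)
E
```

```text
pics
scene {'fx': 582.6995762410498, 'fy': 582.6995762410498, 'cx': 321.3323425304694, 'cy': 237.06653338231217, 'pose': array([[ 6.98467424e-01, -3.72358769e-01,  6.11140086e-01,
         1.45708057e+03],
       [ 7.15548965e-01,  3.77133970e-01, -5.88013305e-01,
        -9.55908017e+02],
       [-1.15297762e-02,  8.48008795e-01,  5.29856724e-01,
         8.72861967e+02],
       [ 0.00000000e+00,  0.00000000e+00,  0.00000000e+00,
         1.00000000e+00]])}
side {'fx': 568.3582019444275, 'fy': 568.3582019444275, 'cx': 318.4265342211665, 'cy': 236.38263082506546, 'pose': array([[-9.54562089e-01,  1.55896492e-01, -2.53983270e-01,
         9.84431639e+01],
       [-2.97382214e-01, -5.53679013e-01,  7.77819625e-01,
         1.15234502e+03],
       [-1.93658552e-02,  8.18007233e-01,  5.74881840e-01,
         8.95430493e+02],
       [ 0.00000000e+00,  0.00000000e+00,  0.00000000e+00,
         1.00000000e+00]])}
wrist {'fx': 397.34684544890797, 'fy': 397.34684544890797, 'cx': 309.41422454913726, 'cy': 242.83597834049183, 'tool_from_camera': array([[ 1.28317628e-03,  9.56261299e-01,  2.9251
[... 288 characters left out ...]
]])}
{'time_s': 0.15, 'qpos': array([-1.90030328e-02,  4.23686119e-01,  1.63047586e+00, -4.28424654e-05,
        1.08860897e+00, -1.89721704e-02]), 'dq': array([-0.00082309, -0.00313664, -0.00221246,  0.0012106 , -0.000554  ,
        0.00015239]), 'tau': array([ 9.52650989e-04, -5.44981134e+01, -2.73919362e+01,  6.45430083e-02,
        2.04369903e-02, -3.19723256e-05]), 'tool_pos': array([6.24674940e+02, 2.12831484e-02, 3.02082383e+02]), 'orientation': array([ 7.07110538e-01,  7.07102779e-01, -4.22272991e-04, -4.11265090e-04]), 'force': array([-0.09519858,  0.3320995 , -0.08213357]), 'wrist_torque': array([-0.02837472,  0.01871103, -0.0272813 ]), 'grip_force': 0.0, 'width': 87.7391649057236}
```

View pics/scene0.png

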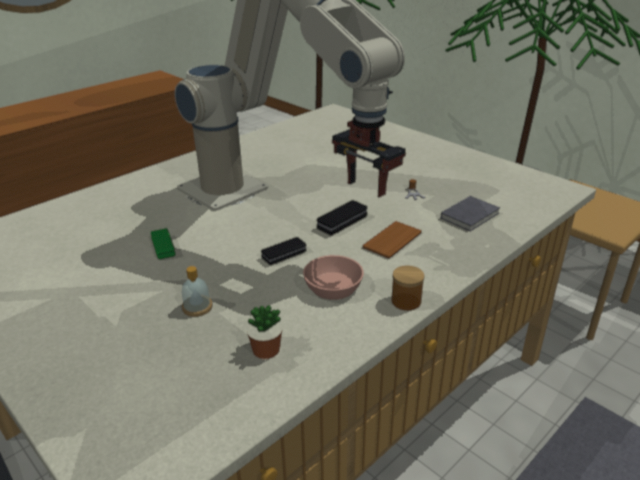

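View pics/side0.png

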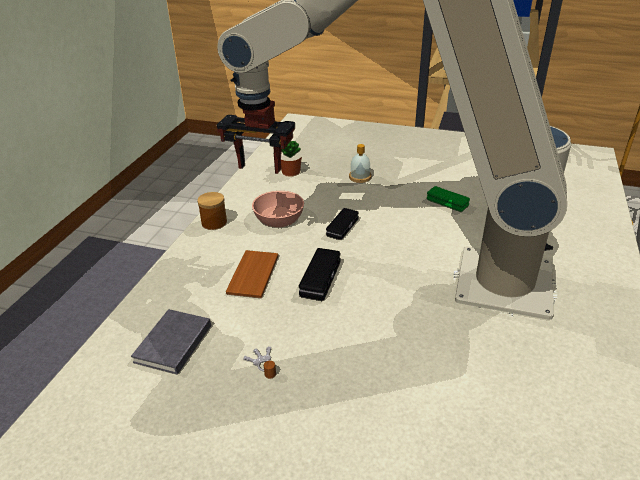

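Candidates for the small case are the black box at scene (284,251) / side (343,223) and the green one at scene (163,243) / side (448,199). The black one fits and green is excluded. The larger black box at scene (342,217) / side (320,273) is the big case. The tray is at scene (392,239), the bowl at (333,277), the keyring at (413,188) and the dome at (197,292).

```bash
cat > h.py <<'E'
import numpy as np, cv2
from scipy.spatial.transform import Rotation as R
from station import env, set_gripper, viewer, workorder
def pose(n,s=None):
    p=viewer.camera_params(n)
    if n!="wrist": return p,p["pose"]
    T=np.eye(4);T[:3,:3]=R.from_quat(s["orientation"]).as_matrix();T[:3,3]=s["tool_pos"]
    return p,T@p["tool_from_camera"]
def ray(P,uv):
    p,T=P;uv=np.atleast_2d(uv).astype(float)
    d=np.c_[(uv[:,0]-p["cx"])/p["fx"],-(uv[:,1]-p["cy"])/p["fy"],-np.ones(len(uv))]@T[:3,:3].T
    return T[:3,3],d/np.linalg.norm(d,axis=1)[:,None]
def plane(P,uv,z):
    o,d=ray(P,uv);return o+d*((z-o[2])/d[:,2])[:,None]
def tri(views):  # [(P,uv)...] least squares point, and residual mm
    A=np.zeros((3,3));b=np.zeros(3);L=[]
    for P,uv in views:
        o,d=ray(P,uv);M=np.eye(3)-np.outer(d[0],d[0]);A+=M;b+=M@o;L.append((M,o))
    x=np.linalg.solve(A,b);return x,max(np.linalg.norm(M@(x-o)) for M,o in L)
def quat(yaw):  # tool down, closing line (tool y) at angle yaw in world xy
    y=np.array([np.cos(yaw),np.sin(yaw),0]);z=np.array([0,0,-1.]);return R.from_matrix(np.c_[np.cross(y,z),y,z]).as_quat()
def snap(name):
    s=env.read_state();im=viewer.camera("wrist");cv2.imwrite(f"pics/{name}.png",im)
    np.savez(f"pics/{name}.npz",orientation=s["orientation"],tool_pos=s["tool_pos"]);return im,s
E
python3 - <<'E'
from h import *
S=pose("scene");D=pose("side")
for n,a,b in [("big",(342,217),(320,273)),("small",(284,251),(343,223)),("tray",(392,239),(253,274)),("bowl",(333,277),(278,208)),("dome knob",(192,272),(361,149)),("fob",(412,183),(269,369)),("plant",(265,345),(291,165)),("candle lid",(408,275),(211,200)),("book",(470,213),(172,340)),("green",(163,243),(448,199))]:
    x,r=tri([(S,a),(D,b)]);print(n,x.round(),round(r,1))
print(quat(np.pi/2).round(3), quat(0).round(3))
E
```

```text
big [435. 113.  18.] 0.6
small [ 442. -121.   13.] 1.3
tray [602. 143.   2.] 1.3
bowl [ 636. -127.   27.] 0.5
dome knob [ 463. -412.  100.] 0.5
fob [443. 434.  16.] 2.0
plant [ 695. -397.   18.] 2.0
candle lid [801. -45.  75.] 0.4
book [679. 411.   8.] 1.3
green [ 177. -330.   13.] 0.2
[0. 1. 0. 0.] [0.707 0.707 0.    0.   ]
```

View pics/wrist0.png

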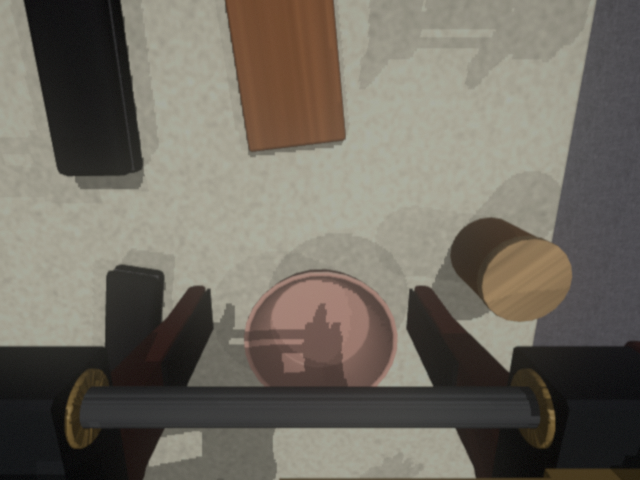

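The wrist view shows the big case at upper left (80,90), the tray at (285,70), the small case at (135,310), the bowl at (322,330) and the candle at (510,260). Next I'll take wrist views with a baseline.

Run:
```python
from h import *
q=quat(0)
for n,p in [("B",(590,-330,400)),("A1",(480,-150,400)),("A2",(580,-80,400))]:
    env.reach(p,q);env.hold(.3);im,s=snap(n)
print(env.read_state()["time_s"])
cv2.imwrite("pics/AB.png",cv2.resize(np.vstack([np.hstack([cv2.imread("pics/A1.png"),cv2.imread("pics/A2.png")]),np.hstack([cv2.imread("pics/B.png"),np.zeros((480,640,3),np.uint8)])]),(800,600)))
```

```text
3.9083
```

View pics/AB.png

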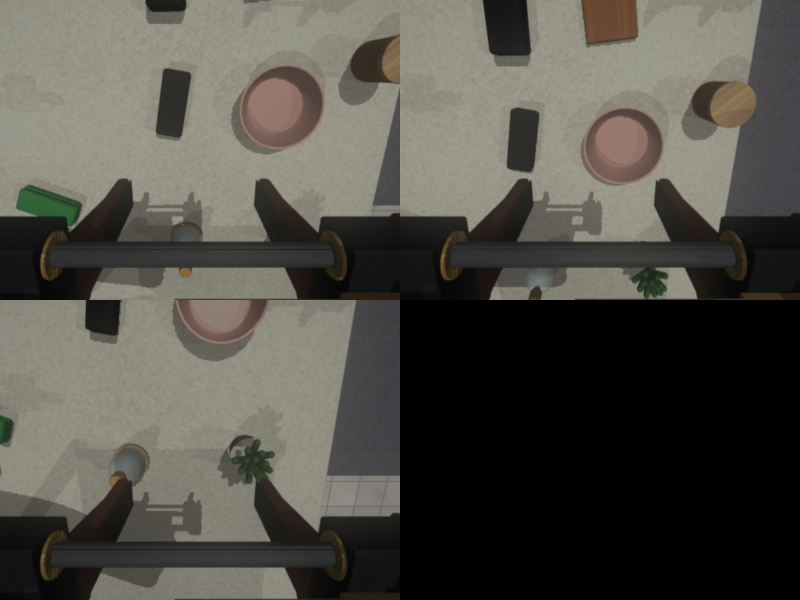

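The wrist camera looks back towards the TCP. A1 and A2 (full-frame pixels) show the small case at (277,165)/(195,225) and the bowl at (450,170)/(355,232). I still need views nearer the tray, big case and keyring.

Run:
```python
from h import *
q=quat(0)
for n,p in [("T1",(590,110,400)),("T2",(470,60,400)),("K1",(500,340,300)),("K2",(430,400,300))]:
    env.reach(p,q);env.hold(.3);im,s=snap(n)
print(env.read_state()["time_s"])
I=lambda n:cv2.imread(f"pics/{n}.png")
cv2.imwrite("pics/TK.png",cv2.resize(np.vstack([np.hstack([I("T1"),I("T2")]),np.hstack([I("K1"),I("K2")])]),(800,600)))
```

```text
8.2833
```

View pics/TK.png

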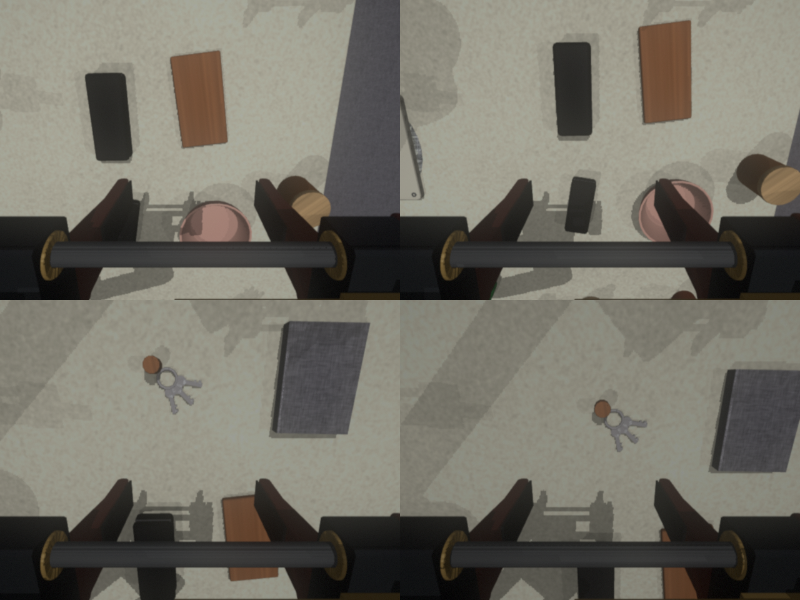

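T1 and T2 show the big case at (173,185)/(277,142) and the tray at (318,158)/(425,115). K1 and K2 show the fob at (243,104)/(322,173), with keys fanning to the lower right. Next I'll mask and triangulate.

```bash
cat > m.py <<'E'
from h import *
def load(n): 
    return cv2.imread(f"pics/{n}.png"),pose("wrist",np.load(f"pics/{n}.npz"))
def blob(mask,seed):
    k,l,st,c=cv2.connectedComponentsWithStats(mask.astype(np.uint8))
    j=1+np.argmin(np.linalg.norm(c[1:]-seed,axis=1)+1e4*(st[1:,4]<60));return (l==j).astype(np.uint8),c[j],st[j,4]
def quad(m):
    c=max(cv2.findContours(m,0,cv2.CHAIN_APPROX_NONE)[0],key=cv2.contourArea);return c[:,0,:].astype(np.float32)
def orange(im):
    h=cv2.cvtColor(im,cv2.COLOR_BGR2HSV).astype(int);return (h[...,0]<18)&(h[...,1]>110)&(h[...,2]>60)
def pink(im):
    h=cv2.cvtColor(im,cv2.COLOR_BGR2HSV).astype(int);return ((h[...,0]<12)|(h[...,0]>170))&(h[...,1]>50)&(h[...,2]>60)
E
python3 - <<'E'
from m import *
i,_=load("T1");print(i[185,120:225].max(1));print(i[105:270,173].max(1))
i,_=load("A1");print(i[165,235:315].max(1));
i,_=load("A2");print(cv2.cvtColor(i,cv2.COLOR_BGR2HSV)[232,270:440:8].tolist())
i,_=load("T1");print(cv2.cvtColor(i,cv2.COLOR_BGR2HSV)[158,260:375:6].tolist())
E
```

```text
[166 166 167 167 165 166 165 162 159 158 158 156 154 154 150 150 149 152
 150 152 152 152 151 139  95  56  45  45  45  45  46  45  44  44  45  43
  45  45  42  43  44  44  42  43  44  41  42  42  40  41  42  40  41  41
  40  41  39  40  41  42  42  41  42  40  44  41  42  42  43  42  44  43
  45  43  43  45  41  44  41  41  43  42  43  44  43  48  87 134 147 148
 149 152 153 154 153 154 153 152 151 152 158 163 165 167 167]
[151 149 147 147 147 147 147 145 146 144 132 100  64  46  46  45  45  48
  44  47  46  45  46  46  47  46  45  45  45  45  45  45  45  44  42  43
  45  45  42  44  42  44  44  42  42  42  42  43  40  43  41  41  41  43
  41  43  43  41  40  42  43  43  43  42  42  40  41  44  41  40  42  42
  41  40  41  41  42  42  41  43  41  40  39  40  42  42  42  41  40  41
  44  43  41  42  43  43  42  42  43  43  43  42  43  42  43  44  45  45
  42  45  43  43  44  45  43  45  46  46  44  46  46  47  46  47  46  46
  47  47  48  48  47  49  49  48  47  48  48  49  48  50  49  49  49  48
  50  48  50  50  51  49  49  62  91 108 113 121 145 159 161 162 160 160
 160 161 161]
[1
[... 250 characters left out ...]
 48  71 113 132 137 137 139 140 140 143
 150 153 152 151 154 153 153 152]
[[24, 28, 148], [23, 31, 148], [25, 29, 148], [9, 67, 145], [9, 68, 105], [9, 69, 115], [7, 71, 151], [7, 70, 152], [8, 72, 152], [8, 73, 151], [7, 73, 151], [7, 73, 151], [8, 73, 150], [7, 72, 152], [7, 73, 143], [8, 71, 144], [8, 67, 106], [9, 69, 96], [8, 67, 87], [11, 55, 152], [25, 28, 153], [28, 23, 153]]
[[25, 27, 167], [24, 29, 167], [25, 29, 157], [25, 29, 157], [12, 124, 117], [13, 126, 119], [12, 126, 115], [12, 130, 112], [12, 130, 116], [12, 131, 115], [12, 131, 113], [12, 132, 112], [12, 134, 120], [12, 129, 117], [12, 126, 119], [12, 125, 112], [12, 121, 120], [25, 30, 161], [30, 24, 167], [26, 26, 167]]
```

```bash
cat >> m.py <<'E'
def rect(P,m,z):
    (c,wh,a)=cv2.minAreaRect(plane(P,quad(m),z)[:,:2].astype(np.float32))
    if wh[0]>wh[1]: a+=90; wh=wh[::-1]
    return np.r_[c].round(1),np.r_[wh].round(1),round((a+90)%180,2) if False else ((a+90)%180)  # angle of long side
E
python3 - <<'E'
from m import *
dark=lambda im:im.max(2)<80
for name,fn,z,vs in [("big",dark,33,[("T1",(173,185)),("T2",(277,142))]),("small",dark,24,[("A1",(277,165)),("A2",(195,225)),("T2",(289,325))]),("tray",orange,12,[("T1",(318,158)),("T2",(425,115))])]:
    V=[]
    for v,s in vs:
        im,P=load(v);m,c,a=blob(fn(im),s)
        V.append((P,c));print(name,v,c.round(),a,*rect(P,m,z))
    print("  tri",[np.round(t,1) for t in tri(V[:2])])
V=[]
for v,s in [("A1",(450,170)),("A2",(355,232))]:
    im,P=load(v);m,c,a=blob(pink(im),s);e=cv2.fitEllipse(cv2.convexHull(quad(m).astype(np.int32)))
    w=plane(P,quad(m),45)[:,:2].astype(np.float32);(cc,r)=cv2.minEnclosingCircle(w);print("bowl",v,c.round(),a,np.round(cc,1),r,cv2.fitEllipse(cv2.convexHull(w)));V.append((P,e[0]))
print(tri(V))
V=[]
for v,s in [("K1",(243,104)),("K2",(322,173))]:
    im,P=load(v);m,c,a=blob(orange(im),s);V.append((P,c));print("fob",v,c.round(1),a)
    g=cv2.cvtColor(im,cv2.COLOR_BGR2HSV);sat=g[...,1]
    print(g[104:170:8,250:320:10].tolist() if v=="K1" else "")
print(tri(V))
S,D=pose("scene"),pose("side")
def knob(n,s):
    im=cv2.imread(f"pics/{n}0.png");h=cv2.cvtColor(im,cv2.COLOR_BGR2HSV).astype(int)
    m,c,a=blob((h[...,0]<25)&(h[...,1]>140)&(h[...,2]>60),s);x=cv2.boundingRect(m);print(n,c,a,x);return c
print("knob",tri([(S,knob("scene",(192,272))),(D,knob("side",(361,149)))]))
im,P=load("B");print("Bknob",plane(P,blob(orange(im),(188,290))[1],101))
E
```

```text
big T1 [175. 185.] 8493 [438.1 115.5] [ 69.3 159.1] 90.99521666765213
big T2 [277. 141.] 8547 [433.9 115.4] [ 63.7 158.9] 90.95118689537048
  tri [array([433.3, 120.1,  20.5]), np.float64(0.7)]
small A1 [276. 164.] 4568 [ 441.7 -118.5] [ 49.  119.2] 80.53063201904297
small A2 [196. 223.] 4325 [ 444.  -117.5] [ 52.3 122.1] 80.45991516113281
small T2 [288. 328.] 3380 [ 442.4 -115.3] [ 50.9 127.6] 80.56362915039062
  tri [array([ 441.5, -116.6,   14.9]), np.float64(0.2)]
tray T1 [320. 157.] 10715 [601.9 144.6] [ 86.4 165.2] 96.88922452926636
tray T2 [426. 113.] 11841 [600.2 144.4] [ 86.5 165.4] 96.58266019821167
  tri [array([601.3, 150.4,   8.5]), np.float64(0.3)]
bowl A1 [451. 171.] 14518 [ 633.1 -123.8] 74.10749816894531 ((633.1351928710938, -123.91788482666016), (146.33364868164062, 147.7372589111328), 112.64974975585938)
bowl A2 [358. 232.] 12610 [ 633.9 -123.7] 74.08613586425781 ((633.6500244140625, -123.61982727050781), (146.48837280273438, 147.62127685546875), 107.71094512939453)
(array([ 633.8953864 , -120.59977254,   43.06520213]), np.float64(0.07396789413243968))
fob K1 [241.
[... 622 characters left out ...]
, [35, 21, 156]], [[32, 23, 155], [28, 23, 154], [0, 4, 123], [23, 20, 117], [0, 4, 115], [25, 25, 132], [32, 23, 155]], [[30, 23, 154], [30, 23, 154], [25, 25, 112], [30, 22, 150], [28, 23, 153], [15, 4, 119], [27, 17, 132]], [[26, 29, 152], [26, 25, 153], [28, 25, 150], [12, 11, 114], [32, 23, 155], [32, 22, 152], [28, 23, 152]]]
fob K2 [323.3 174.4] 403

(array([442.36504251, 435.61303057,  25.04058319]), np.float64(0.0014170165565179536))
scene [191.48453608 272.54639175] 97 (187, 267, 10, 13)
side [360.1641791  148.76119403] 67 (357, 144, 8, 11)
knob (array([ 465.33389364, -414.15505809,   99.70978739]), np.float64(1.4230475885945553))
Bknob [[ 458.22910504 -413.19100795  101.        ]]
```

Sizes, angles and heights agree with the text. The tray-to-bowl distance is 270.2 mm and its bearing matches the tray's 96.7° axis. I'll pick and place the big case now, and work out the keyring direction from the K views.

```bash
cat >> h.py <<'E'
def pick(x,y,z,yaw,zup=200):
    q=quat(yaw);env.reach((x,y,zup),q);hit=env.move_l((x,y,z),rate=120,f_stop=15);set_gripper(0);s=env.read_state()
    print("pick",hit,s["tool_pos"].round(1),"width",round(s["width"],1),"grip",round(s["grip_force"],1))
    env.move_l((x,y,zup),rate=150);print("held",round(env.read_state()["width"],1),env.read_state()["force"].round(1))
def place(x,y,z,yaw,open_=88,zup=200,over=12,under=5):
    q=quat(yaw);env.reach((x,y,zup),q);env.move_l((x,y,z+over),rate=120);hit=env.move_l((x,y,z-under),rate=25,f_stop=5)
    print("place",hit,env.read_state()["tool_pos"].round(1),env.read_state()["force"].round(1));set_gripper(open_);env.hold(.2);env.move_l((x,y,zup),rate=120)
    print("t",env.read_state()["time_s"])
E
python3 - <<'E'
from m import *
for v,s in [("K1",(243,104)),("K2",(322,173))]:
    im,P=load(v);f=blob(orange(im),s)[1];h=cv2.cvtColor(im,cv2.COLOR_BGR2HSV).astype(int)
    m=(h[...,1]<17);m,c,a=blob(cv2.morphologyEx(m.astype(np.uint8),cv2.MORPH_CLOSE,np.ones((3,3))),f+[35,30])
    w=plane(P,np.argwhere(m)[:,::-1],3)[:,:2];F=plane(P,f,28)[0,:2];d=w.mean(0)-F
    print(v,a,F,w.mean(0),np.linalg.norm(d),np.degrees(np.arctan2(d[1],d[0])),"far",np.linalg.norm(w-F,axis=1).max())
pick(433.9,115.4,88,np.radians(0.97))
place(601.8,144.5,100,np.radians(6.75))
E
```

```text
K1 1583 [442.84039926 435.48753827] [476.22710311 402.96007446] 46.61231485193099 -44.253149345153446 far 77.60574099660356
K2 1322 [442.2639727  435.99028121] [477.25392219 402.4264284 ] 48.48534604320291 -43.80827124207561 far 78.25232081097006
pick False [434.2 115.4  88.4] width 63.8 grip 30.0
held 63.9 [-0.2  0.3 -1.9]
place True [601.9 144.5 100.1] [-0.4  0.4  3. ]
t 15.8
```

Run:
```python
from m import *
env.reach((601,90,400),quat(np.radians(6.75)));env.hold(.3);im,s=snap("C1");P=pose("wrist",s)
m,c,a=blob(im.max(2)<80,(310,170));print(c,a,*rect(P,m,46))
m,c,a=blob(orange(im),(310,170));print(c,a,*rect(P,m,12))
cv2.imwrite("pics/C1c.png",cv2.resize(im[40:340,160:500],(680,600)))
```

```text
[315.63984479 143.35545798] 9793 [598.7 144.1] [ 69.6 158.2] 96.73236083984375
[351.38693957 140.36939571] 1026 [640.2 149.5] [  8.9 163.3] 97.16890954971313
```

View pics/C1c.png

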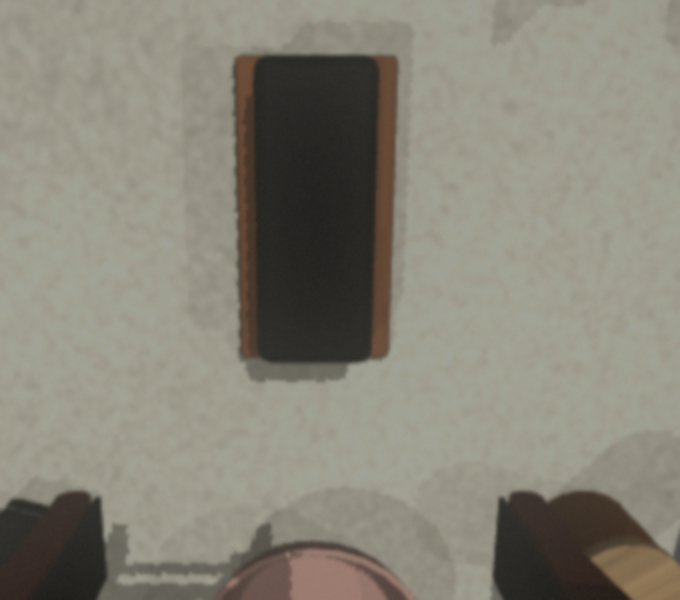

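The big case sits centred on the tray and parallel to it: right edge 633.5 against 633.8 expected, angle 96.73°. The extra width on the left is its shadow. Next, the small case: I've already named the candidates, so I'll confirm in one crop before reaching.

Run:
```python
import cv2
cv2.imwrite("pics/A1c.png",cv2.resize(cv2.imread("pics/A1.png")[80:360,0:340],(680,560)))
```

```text
(no output)
```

View pics/A1c.png

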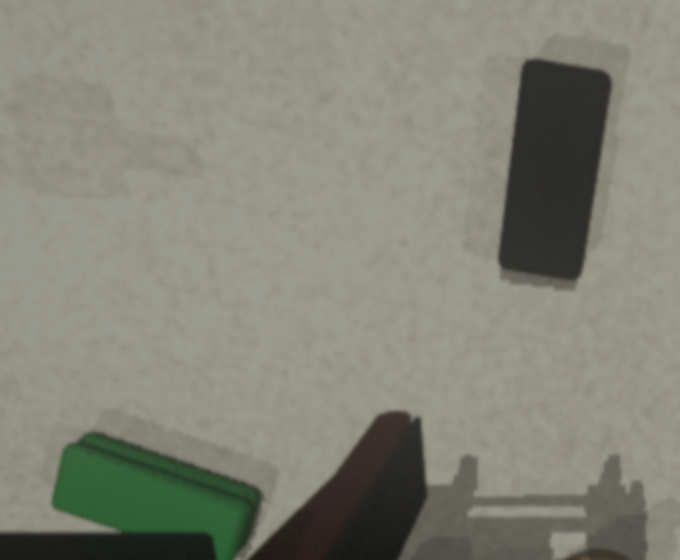

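The crop shows the black small case at crop (555,168) and the green look-alike at (155,495). I'll take the black one.

Run:
```python
from m import *
pick(441.7,-118.3,86,np.radians(-9.5))
place(601.8,144.5,138,np.radians(6.75))
env.reach((601,90,400),quat(np.radians(6.75)));env.hold(.3);im,s=snap("C2")
env.reach((465,-370,350),quat(0));env.hold(.3);im2,s=snap("D1")
env.reach((520,-400,350),quat(0));env.hold(.3);im3,s=snap("D2");print(s["time_s"])
cv2.imwrite("pics/CD.png",cv2.resize(np.vstack([np.hstack([im,im2]),np.hstack([im3,im3*0])]),(800,600)))
```

```text
pick False [ 441.8 -118.3   86.1] width 49.8 grip 30.0
held 49.9 [ 0.1  0.  -2.2]
place True [601.9 144.6 137.8] [-0.1  0.6  3.6]
t 24.825
28.7833
```

View pics/CD.png

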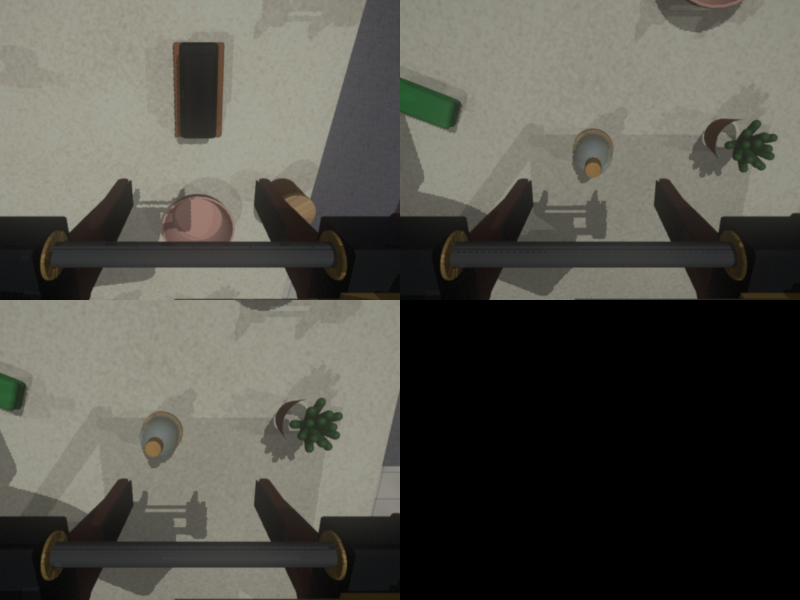

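The small case has landed at the expected height (TCP 137.8), and the dome is in clear view. Next, the keyring.

Run:
```python
from m import *
u=np.radians(-44);y=u+np.pi/2
pick(442.5,435.7,96,y)
f=np.array([633.4,-123.8])-37*np.array([np.cos(u),np.sin(u)]);print(f)
place(*f,103,y,open_=36,over=10,under=1)
set_gripper(88)
env.reach((620,-160,330),quat(0));env.hold(.3);im,s=snap("E1");print(s["time_s"])
V=[]
for v,sd in [("D1",(310,270)),("D2",(243,239))]:
    i,P=load(v);c=blob(orange(i),sd)[1];V.append((P,c));print(c,plane(P,c,110))
print(tri(V))
cv2.imwrite("pics/E1c.png",cv2.resize(im[60:360,140:540],(800,600)))
```

```text
pick False [442.5 435.7  96. ] width 23.1 grip 30.0
held 23.3 [-0.7 -0.2 -1.8]
[606.78442739 -98.09764029]
place False [606.7 -98.1 101.9] [ 0.  -0.4 -1.2]
t 39.7833
41.725
[307.668 271.06 ] [[ 463.2544667  -411.69607332  110.        ]]
[243.96       238.75272727] [[ 463.48937096 -412.89832589  110.        ]]
(array([ 463.03659487, -413.64734164,  106.0488737 ]), np.float64(0.44792822471086696))
```

View pics/E1c.png

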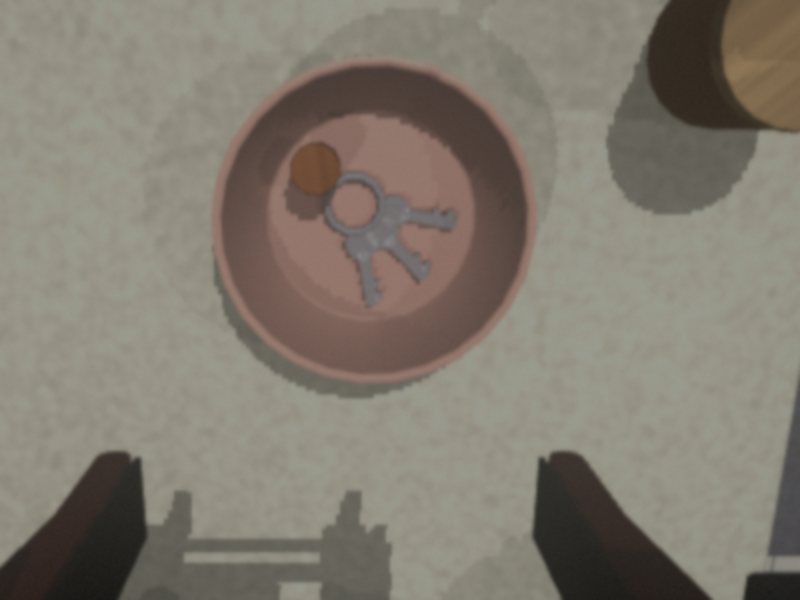

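The keyring lies flat on the bowl floor, fob at (315,168) in the crop and key tips clear of the wall. Last is the dome, moved in straight lines so it stays upright.

Run:
```python
from m import *
im,P=load("E1");m,c,a=blob(pink(im),(328,170));w=plane(P,quad(m),45)[:,:2].astype(np.float32)
b=np.array(cv2.minEnclosingCircle(w)[0]);print("bowl",b)
b=(b+[633.4,-123.8])/2 if np.linalg.norm(b-[633.4,-123.8])<4 else np.array([633.4,-123.8])
t=(b+[601.8,144.5])/2;print("target",t)
pick(463.3,-412.8,171,0,zup=300)
env.move_l((*t,300),rate=130)
env.move_l((*t,181),rate=80);hit=env.move_l((*t,167),rate=20,f_stop=4)
print(hit,env.read_state()["tool_pos"]);set_gripper(88);env.hold(.2);env.move_l((*t,300),rate=120)
env.reach((600,60,400),quat(0));env.hold(.3);im,s=snap("F1");P=pose("wrist",s)
env.reach((460,-60,400),quat(0));env.hold(.3);im2,s=snap("F2")
env.reach((350,-250,400),quat(0));env.hold(.2)
sd=viewer.camera("side");sc=viewer.camera("scene");cv2.imwrite("pics/side9.png",sd);cv2.imwrite("pics/scene9.png",sc)
cv2.imwrite("pics/fin.png",np.vstack([np.hstack([cv2.resize(sd[180:330,200:360],(400,300)),cv2.resize(sc[180:330,280:440],(400,300))]),np.hstack([cv2.resize(im,(400,300)),cv2.resize(im2,(400,300))])]))
print(env.read_state()["time_s"])
```

```text
bowl [ 633.87854004 -123.93771362]
target [617.71963501  10.31557159]
pick False [ 463.4 -412.8  171. ] width 23.6 grip 30.0
held 23.3 [-0.4 -1.  -3.6]
True [618.19764852  10.29292932 170.58919767]
57.6417
```

View pics/fin.png

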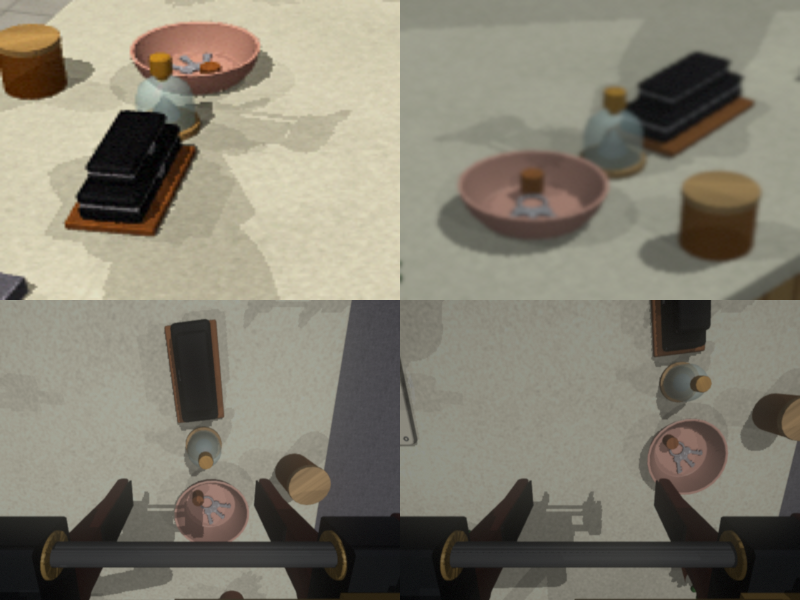

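The side and scene crops show the small case centred on the big one on the tray, the dome upright between bowl and tray, and the keyring inside the bowl. A quick knob check, then I'll hand in.

Run:
```python
from m import *
V=[]
for v,sd in [("F1",(328,258)),("F2",(480,133))]:
    i,P=load(v);c=blob(orange(i),sd)[1];V.append((P,c))
x,r=tri(V);print(x,r)
if np.linalg.norm(x[:2]-[617.7,10.3])<6: print(workorder.sign_off())
```

```text
[617.74302616  10.84352361 110.25692364] 0.044047331929588124
the job is handed in; nothing more can be done
None
```

I finished the tidy-up and handed the job in at about 58 s of the 128 s limit: both cases are stacked on the tray, the keyring is inside the bowl, and the dome stands upright within about 1 mm of the midpoint between bowl and tray.

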